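# Switch on a water-trap distillation: cooling, stirring, heat

### The job

Start the distillation by pressing its three black rocker switches with closed fingers, each on its raised far half until it clicks over and stays down: first the chiller's only rocker, so that the condenser has cold water, then the stirrer (the narrow rocker beside the small dial on the heating mantle), and last the heating (the wide rocker beside the large dial). Only press: leave the dials at their settings, keep off the glassware, and pick up or shift none of the loose things about.

Things in the scene. Friction and masses are not known exactly. Their poses are not given: they have to be found in the camera images.
- chiller: condenser-water chiller: off-white box 200 mm wide, 350 deep, 165 high, black filler cap on top, grey sloping control panel in front. Origin on the bench under the panel's centre; x to its back, y to its left, z up; yaw within 0.15 rad. Fixed, but elsewhere each time; the two machines may change sides.
- chiller_panel: the chiller's sloping panel, 180 by 112 mm, centre 122 mm above the bench: dark display and two flat keys on the left half, the only rocker 55 mm right of the centre. Origin at the panel's centre on its face; x up the slope (away from the robot), y to the left, z straight out of the panel (up and towards the robot, 20 degrees from vertical).
- cool_switch (a joint): the chiller's only rocker, black, 36 mm long up the slope, 28 mm wide. 0 rad = off (far half raised, as at the start), 0.4 = on (far half down). Over-centre: pressing the far half takes 2.5 to 4.5 N; past 0.2 it snaps over by itself and stays. Pressing the near half switches it off again.
- cool_switch_press (a point): chiller rocker: centre of the face of its far half, the half to press: 11 mm from the pivot, up the slope. Off, the half stands raised: this point 11 mm, its outer edge 13 mm out from the panel; pressing moves this point about 4.5 mm towards the panel. The point turns with the rocker: take directions from the panel.
- mantle: stirring heating mantle: sloping console 232 mm wide in front of a round off-white drum, 224 mm across, 140 mm high, that holds the glass flask. Origin on the bench under the panel's centre; x to its back, y to its left, z up; yaw within 0.15 rad. Fixed, but elsewhere each time; the two machines may change sides.
- mantle_panel: the mantle's sloping panel, 214 by 108 mm, centre 95 mm up. In one row, left to right: narrow rocker (y +80 mm, stirrer), small dial (y +30), large dial (y -26), wide rocker (y -80, heating). Origin at the panel's centre on its face; x up the slope (away from the robot), y to the left, z straight out of the panel (up and towards the robot, 20 degrees from vertical).
- stir_switch (a joint): the mantle's stirrer rocker, the narrow one beside the small dial, black, 36 mm long up the slope, 18 mm wide. 0 rad = off (far half raised, as at the start), 0.4 = on (far half down). Over-centre: pressing the far half takes 2.5 to 4.5 N; past 0.2 it snaps over by itself and stays. Pressing the near half switches it off again.
- stir_switch_press (a point): stirrer rocker: centre of the face of its far half, the half to press: 11 mm from the pivot, up the slope. Off, the half stands raised: this point 11 mm, its outer edge 13 mm out from the panel; pressing moves this point about 4.5 mm towards the panel. The point turns with the rocker: take directions from the panel.
- heat_switch (a joint): the mantle's heating rocker, the wide one beside the large dial, black, 36 mm long up the slope, 28 mm wide. 0 rad = off (far half raised, as at the start), 0.4 = on (far half down). Over-centre: pressing the far half takes 2.5 to 4.5 N; past 0.2 it snaps over by itself and stays. Pressing the near half switches it off again.
- heat_switch_press (a point): heating rocker: centre of the face of its far half, the half to press: 11 mm from the pivot, up the slope. Off, the half stands raised: this point 11 mm, its outer edge 13 mm out from the panel; pressing moves this point about 4.5 mm towards the panel. The point turns with the rocker: take directions from the panel.
- stir_dial_mark (a point): white pointer mark near the rim of the small black stirrer dial (26 mm across, 20 mm high); the dial turns if brushed and must keep its setting
- heat_dial_mark (a point): white pointer mark near the rim of the large black heating dial (36 mm across, 20 mm high); the dial turns if brushed and must keep its setting
- glassware: glass flask, water trap and condenser with their steel stand, fixed to the mantle (same origin and axes as mantle): flask and vertical tube 165 mm behind the panel's centre, trap and condenser 105 mm to their left, rod 310 mm behind the panel's centre; up to 620 mm high. Not to be touched
- vial: bystander: small glass vial with black cap, 28 mm across, 55 mm high, standing on the bench between the machines; origin under its centre
- stopper: bystander: ground-glass stopper, 31 mm across, 44 mm high, standing on its head on top of the chiller; origin under its centre
- cork_ring: bystander: cork ring 100 mm across, 30 mm high, lying in front of the chiller; origin under its centre
- spoon: bystander: flat steel lab spatula with a small round spoon end, 174 mm long, 4 mm thick, lying in front of the mantle; origin under its middle
- beaker: bystander: glass beaker 70 mm across, 90 mm high, on the bench to the right; origin under its centre
- water_bottle: bystander: clear plastic bottle 62 mm across, 200 mm high, on the bench to the right; origin under its centre
- wash_bottle: bystander: whitish wash bottle 72 mm across, with its spout 200 mm high, on the bench to the left; origin under its centre

How it is judged:
By the outcome, as a careful person would: the job done as asked, in the order asked, and still so for the second after the job is handed in, with the robot touching nothing.
It also fails if it takes over 51 s, if anything falls off the work surface, if the arm or the gripper's body presses on something with over 40 N, if the wrist force passes 120 N, or if a joint passes its speed limit or range.

### The arm

A 6-joint arm with a two-finger parallel gripper is mounted at the origin on the work surface. World frame = base frame: x ahead of the robot, y to its left, z up, the work surface at z = 0. Lengths are in m, angles in rad, forces in N, time in s.
With the tool pointing down it reaches from about 0.325 to 0.85 m from the base axis. Payload 4.4 kg.
Tool frame: the origin (TCP) lies midway between the tips of the shut fingers; the grasp point (between the pads) lies 19 mm behind it; y points along the fingers, z is the direction in which the jaws open and shut, and the axes are right-handed (so a half turn about y gives the same grasp; the last joint's range is limited). The gripper opens to 94 mm and grips with 3 to 60 N. Pads are 16 mm wide; open, the fingers measure 119 mm over their backs; the gripper's body (75 mm by 177 mm) begins 78 mm behind the grasp point.
Start: joints at [-1.47, 0.207, 1.542, -0, 1.393, -0.15], TCP at [0.143, -0.557, 0.205] pointing down, gripper open.
Joint ranges: [-2.73, 2.73], [-0.86, 2.22], [0.23, 2.46], [-1.11, 4.25], [0.08, 2.63], [-2.82, 2.82]. Speed limits (rad/s): [2.79, 2.79, 3.14, 3.14, 3.14, 3.14].

### API

Orientations are given as a unit quaternion [x, y, z, w].
In Python, from rig import arm gives the robot as it stands.
- The arm moves only by the tool jog_arm, never from a script. Its argument "targets" is a list of rows, each a list of 5 numbers: the shift along the tool's x, y, z in units of 25 mm (1.0 is 25 mm), then the turn about the tool's y in units of 6 degrees (1.0 is 6 degrees), then the finger opening in mm, from 0 to 94. In form: [[dx, dy, dz, roll, claw], ...]. A call has exactly 5 rows; each row is the pose to reach, as a shift and turn from the pose commanded when the call began, along the tool's axes at that moment; what a row does not reach only later rows make up. A row lasts 1/8 s, in which the tool goes at most 62.5 mm and 10.7 degrees, less where a joint would pass 70% of its speed; a pose out of reach is approached as far as the arm can. A call with a gripper value outside its range is refused whole. The fingers move at their own pace and stop on an object; "grip_force" is the grip in N (left out, the last holds). Time passes only in rows, so rows that repeat a pose let the fingers close, or fill a call up. It gives the time, the measured TCP pose, the force and the opening at its end, in the units of the state.
- arm.sense(): the state, without advancing time (a new reading comes with each control period).
- arm.get_image(name): name is "scene" or "top" or "wrist"; returns the picture (480x640x3 uint8, red, green, blue); there is no depth.
- arm.get_calibration(name): a dict with "mtx" (3x3 intrinsics, pixels), "rvec" (rotation vector, rad) and "tvec" (3), from world to camera coordinates, as OpenCV has them. Camera axes: x right, y down, z forward; pixel columns grow to the right and rows downward; lengths in m; the calibration is good to about 2 mm. A picture is of the moment at which its call begins: read the wrist's pose just before it. get_calibration takes no time and is no camera call; for the wrist camera it gives the pose at the moment of the call.
- arm.job_done(): hands the job in, once; it reports no verdict.
The state is a dict: "t": time; "joint_positions": joint angles; "qd": joint speeds; "tau": joint torques, N m; "tcp_pos": TCP position; "tcp_rot": TCP orientation; "contact_force": force on the tool from outside, world axes, zero at the start; "torque": the same for the moment, N m; "opening": finger opening in m.
Only numpy, scipy, OpenCV 4.12 (cv2) and the standard library are available. Lean on these libraries where they do the work, as an engineer would, in place of code of your own. Each camera call takes 0.05 s, during which the arm holds its last target.

## Working session

There is one attempt and no reset: what is moved stays moved. The work goes in short steps, Python scripts to look and compute and a tool call to move; the robot and the scene stay as the last step left them, time stands still between calls to the robot, and variables do not carry over. Pictures are saved under pics/ and viewed, and the job is handed in when it is done.

Besides the shell and the picture viewer there is one more tool, called after "Emit:" as name(argument=value, ...), one argument or row to a line, values as JSON. jog_arm: Moves the arm, as the interface text tells. Its arguments: {"type":"object","properties":{"targets":{"type":"array","items":{"type":"array","items":{"type":"number"}}},"grip_force":{"type":"number"}},"required":["targets"]}

```bash
mkdir -p pics
python3 - <<'E'
from rig import arm
import cv2
s=arm.sense(); print({k:s[k] for k in('t','tcp_pos','tcp_rot','contact_force','opening')})
for n in('scene','top','wrist'):
    c=arm.get_calibration(n); im=arm.get_image(n); cv2.imwrite(f'pics/{n}0.png',im[:,:,::-1]); print(n,c)
E
```

```text
{'t': 0.0, 'tcp_pos': array([ 0.14261362, -0.55620147,  0.20430093]), 'tcp_rot': array([-0.08842109,  0.70234878, -0.70075929,  0.08845519]), 'contact_force': array([ 0.52793023, -0.02369456, -0.63464624]), 'opening': 0.09397022321919991}
scene {'mtx': array([[584.76742246,   0.        , 323.98866135],
       [  0.        , 584.76742246, 239.37277496],
       [  0.        ,   0.        ,   1.        ]]), 'rvec': array([ 2.06225068,  0.92344235, -0.44903454]), 'tvec': array([-0.36569151, -0.1757696 ,  1.88233244])}
top {'mtx': array([[464.18186155,   0.        , 320.78580545],
       [  0.        , 464.18186155, 236.34063771],
       [  0.        ,   0.        ,   1.        ]]), 'rvec': array([ 2.14170205, -2.09752599,  0.22261467]), 'tvec': array([-0.02847422,  0.57337871,  1.18290292])}
wrist {'mtx': array([[365.44915279,   0.        , 322.01851002],
       [  0.        , 365.44915279, 237.16358813],
       [  0.        ,   0.        ,   1.        ]]), 'rvec': array([-2.33151523,  1.80991726,  0.21525989]), 'tvec': array([-0.57353441, -0.02344675,  0.39091049])}
```

View pics/scene0.png

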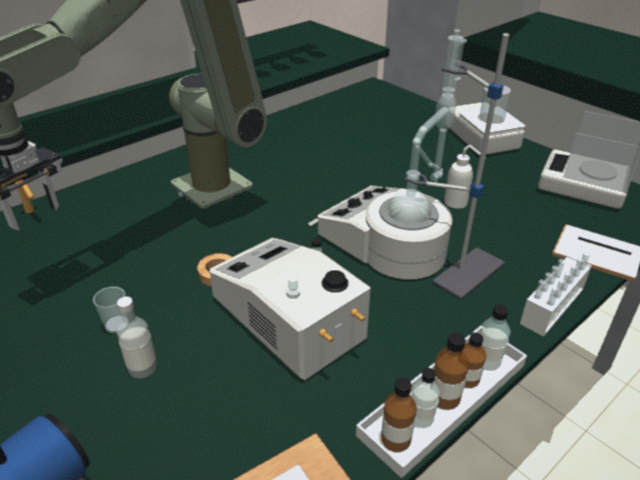

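View pics/top0.png

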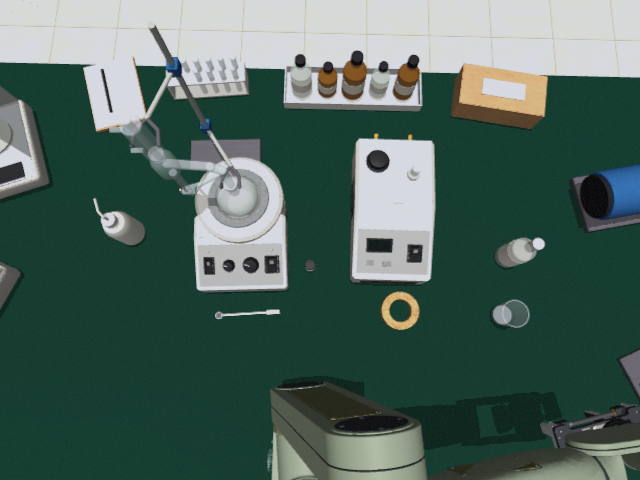

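View pics/wrist0.png

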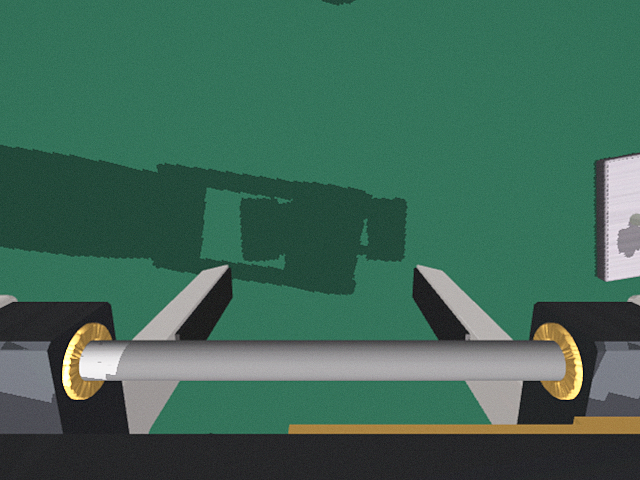

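The top view shows the chiller in the middle right, with its rocker near (415,253). The mantle is on the left, with its rockers near (209,265) and (272,264). Next I'll zoom in for accurate pixels.

Run:
```python
import cv2,numpy as np
im=cv2.imread('pics/top0.png')
a=cv2.resize(im[225:300,185:300],None,fx=6.8,fy=6.8,interpolation=cv2.INTER_CUBIC)
b=cv2.resize(im[215:290,340:450],None,fx=7,fy=7,interpolation=cv2.INTER_CUBIC)
cv2.imwrite('pics/zm.png',a);cv2.imwrite('pics/zc.png',b)
g=im.max(2)
for nm,(y0,y1,x0,x1) in dict(m=(240,282,198,284),c=(233,275,357,430)).items():
  m=(g[y0:y1,x0:x1]<75).astype('uint8')
  n,l,st,ce=cv2.connectedComponentsWithStats(m)
  for i in range(1,n):
    if st[i,4]>15: print(nm,st[i]+[x0,y0,0,0,0],ce[i]+[x0,y0])
```

```text
m [204 257  11  17 146] [208.84246575 265.43835616]
m [244 257  15  16 172] [250.94186047 264.43604651]
m [265 256  14  17 192] [271.234375   263.85416667]
m [224 260  11  11  92] [228.89130435 264.94565217]
c [367 238  25  14 329] [378.87234043 244.91489362]
c [407 245  15  17 212] [414.36320755 253.08490566]
```

View pics/zm.png

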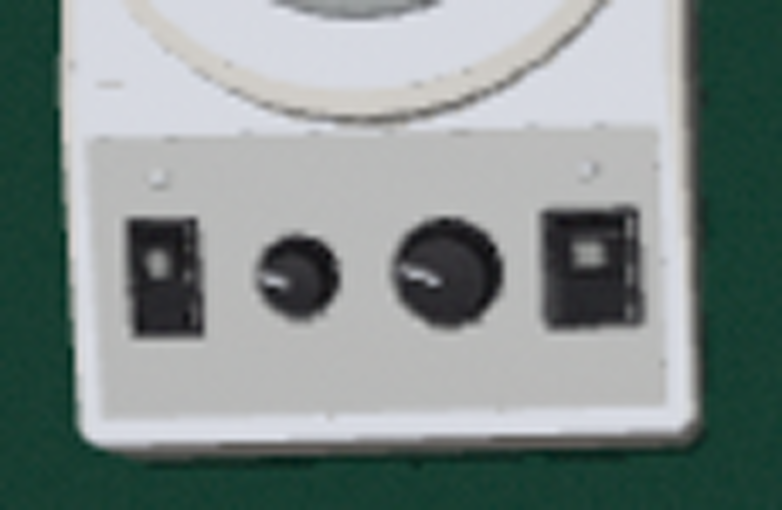

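View pics/zc.png

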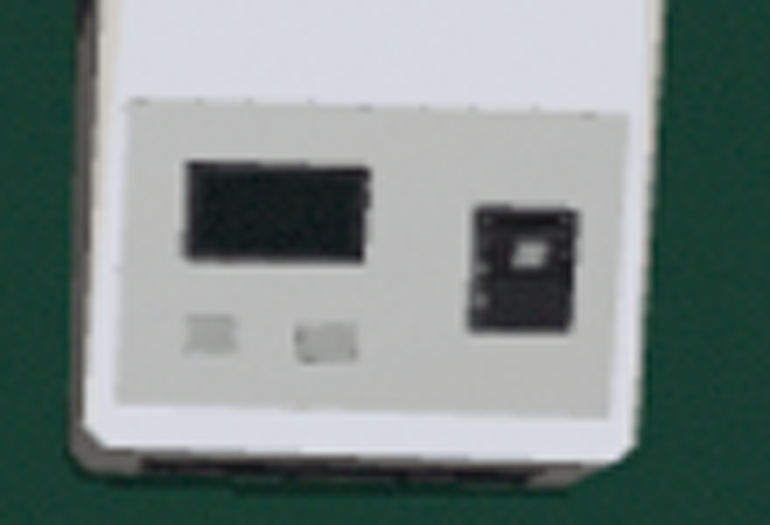

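```bash
cat > h.py <<'E'
from rig import arm
import cv2,numpy as np
from scipy.optimize import least_squares
from scipy.spatial.transform import Rotation as R
def cam(n):
    c=arm.get_calibration(n);return c['mtx'],c['rvec'],c['tvec']
def proj(P,C): return cv2.projectPoints(np.atleast_2d(P).astype(float),C[1],C[2],C[0],None)[0][:,0]
def pp(p,h,q):  # panel pts -> world ; p=(x,y,yaw)
    return R.from_euler('zy',[p[2],-np.radians(20)]).apply(q)+[p[0],p[1],h]
def down(px,C,z):
    M=cv2.Rodrigues(C[1])[0]; o=-M.T@C[2]; d=M.T@np.linalg.inv(C[0])@[px[0],px[1],1]
    return o+d*(z-o[2])/d[2]
E
python3 - <<'E'
from h import *
C=cam('top')
def fix(p,o,f): return (np.array(p)+.5)/f-.5+o
D=dict(m=(fix([(88,142),(660,130),(667,402),(100,415)],(185,225),6.8),.095,.054,.107,dict(stir=.08,heat=-.08,sd=.03,hd=-.026)),
 c=(fix([(128,100),(630,113),(608,415),(117,402)],(340,215),7.),.122,.056,.09,dict(cool=-.055)))
for k,(px,h,a,b,sw) in D.items():
    q=np.array([(a,b,0),(a,-b,0),(-a,-b,0),(-a,b,0)])
    r=least_squares(lambda p:(proj(pp(p,h,q),C)-px).ravel(),[.6,0,0])
    print(k,r.x,'res',r.fun.round(2))
    print(R.from_euler('zy',[r.x[2],-np.radians(20)]).as_matrix().round(3).tolist())
    for n,y in sw.items():
        w=pp(r.x,h,[(0,y,0.004),(.011,y,.011)]); print(n,w.round(4).tolist(),proj(w,C).round(1).tolist())
E
```

```text
m [0.48773421 0.18788643 0.04105214] res [-0.35 -0.75 -0.13 -0.6   0.15  0.83  0.33  0.51]
[[0.939, -0.039, -0.342], [0.041, 0.999, 0.0], [0.342, -0.014, 0.94]]
stir [[0.4833, 0.2678, 0.0976], [0.4912, 0.2683, 0.108]] [[208.6, 265.7], [207.7, 262.0]]
heat [[0.4895, 0.108, 0.0999], [0.4974, 0.1084, 0.1102]] [[271.4, 264.5], [271.0, 260.8]]
sd [[0.4852, 0.2179, 0.0983], [0.4931, 0.2183, 0.1087]] [[228.2, 265.3], [227.5, 261.6]]
hd [[0.4874, 0.1619, 0.0991], [0.4953, 0.1624, 0.1095]] [[250.2, 264.9], [249.6, 261.2]]
c [ 0.52577214 -0.19762897 -0.00599548] res [-0.11 -0.36  0.02 -0.24  0.39  0.32 -0.3   0.27]
[[0.94, 0.006, -0.342], [-0.006, 1.0, -0.0], [0.342, 0.002, 0.94]]
cool [[0.5241, -0.2526, 0.1256], [0.532, -0.2527, 0.136]] [[414.7, 252.4], [415.5, 248.6]]
```

```bash
sed -i "s/'zy'/'ZY'/" h.py
python3 - <<'E'
from h import *
C=cam('top')
def fix(p,o,f): return (np.array(p)+.5)/f-.5+o
D=dict(m=(fix([(88,142),(660,130),(667,402),(100,415)],(185,225),6.8),.095,.054,.107,dict(stir=.08,heat=-.08,sd=.03,hd=-.026)),
 c=(fix([(128,100),(630,113),(608,415),(117,402)],(340,215),7.),.122,.056,.09,dict(cool=-.055)))
for k,(px,h,a,b,sw) in D.items():
    q=np.array([(a,b,0),(a,-b,0),(-a,-b,0),(-a,b,0)])
    r=least_squares(lambda p:(proj(pp(p,h,q),C)-px).ravel(),[.6,0,0])
    print(k,r.x,'res',r.fun.round(2))
    for n,y in sw.items():
        w=pp(r.x,h,[(0,y,0.004),(.011,y,.011)]); print(n,w.round(4).tolist(),proj(w,C).round(1).tolist())
s=arm.sense();M=R.from_quat(s['tcp_rot']).as_matrix();print(M.round(3))
C=cam('wrist');M2=cv2.Rodrigues(C[1])[0];print('wristcam pos',-M2.T@C[2],'fwd',M2[2])
E
```

```text
m [0.48774352 0.18774972 0.04126366] res [-0.4  -0.75  0.01 -0.6   0.2   0.77  0.19  0.57]
stir [[0.4831, 0.2676, 0.0988], [0.491, 0.268, 0.1091]] [[208.6, 265.7], [207.7, 262.0]]
heat [[0.4897, 0.1078, 0.0988], [0.4976, 0.1081, 0.1091]] [[271.6, 264.5], [271.2, 260.8]]
sd [[0.4851, 0.2177, 0.0988], [0.4931, 0.218, 0.1091]] [[228.3, 265.3], [227.6, 261.6]]
hd [[0.4874, 0.1617, 0.0988], [0.4954, 0.162, 0.1091]] [[250.3, 264.9], [249.8, 261.2]]
c [ 0.52577269 -0.19761522 -0.00580635] res [-0.13 -0.35  0.02 -0.25  0.41  0.31 -0.3   0.27]
cool [[0.5241, -0.2526, 0.1258], [0.532, -0.2527, 0.1361]] [[414.7, 252.4], [415.5, 248.6]]
[[-0.969 -0.     0.248]
 [-0.248  0.002 -0.969]
 [-0.    -1.    -0.002]]
wristcam pos [ 0.20768029 -0.54008172  0.38425578] fwd [-0.22443687 -0.05477812 -0.97294781]
```

Emit:
jog_arm(
  targets=[
    [0,-2,0,0,0],
    [0,-4.4,0,1.2,0],
    [0,-4.8,0,2.4,0],
    [0,-4.8,0,2.4,0],
    [0,-4.8,0,2.4,0],
  ],
  grip_force=20,
)

```text
t: 0.78
tcp_pos: [0.1426, -0.5562, 0.3236]
tcp_rot: [-0.001, 0.708, -0.706, 0.0]
contact_force: [0.2, -0.1, -0.8]
opening: 0.0473
```

Emit:
jog_arm(
  targets=[
    [-1.5,0,-1.2,0,0],
    [-3.5,0,-2.7,0,0],
    [-5.3,0,-4.2,0,0],
    [-7,0,-5.6,0,0],
    [-8,0,-6.4,0,0],
  ],
)

```text
t: 1.4
tcp_pos: [0.344, -0.3944, 0.3235]
tcp_rot: [-0.002, 0.708, -0.706, 0.001]
contact_force: [0.7, -0.3, 0.2]
opening: 0.0007
```

Emit:
jog_arm(
  targets=[
    [-1.5,0,-1.2,0,0],
    [-3.3,0,-2.7,0,0],
    [-5,0,-4.2,0,0],
    [-6.6,0,-5.4,0,0],
    [-6.6,0,-5.75,0,0],
  ],
)

```text
t: 2.02
tcp_pos: [0.5089, -0.2508, 0.3229]
tcp_rot: [-0.003, 0.708, -0.706, 0.001]
contact_force: [-0.6, -0.3, -1.1]
opening: 0.0006
```

Run:
```python
from h import *
s=arm.sense(); print(s['t'],s['tcp_pos'],s['tcp_rot'],s['opening'],s['qd'].max(),s['contact_force'],s['joint_positions'])
np.save('w1.npy',np.array(list(cam('wrist')),dtype=object),allow_pickle=True)
for n in('wrist','top'): cv2.imwrite(f'pics/{n}1.png',arm.get_image(n)[:,:,::-1])
C=cam('wrist')
p=[0.52577,-0.19762,-.0058]
print(proj(pp(p,.122,[(.056,.09,0),(.056,-.09,0),(-.056,-.09,0),(-.056,.09,0),(0,-.055,.004),(.011,-.055,.011)]),C).round(1))
```

```text
2.025 [ 0.50890112 -0.25079324  0.32285989] [-2.91986895e-03  7.08121659e-01 -7.06084166e-01  5.83668546e-04] 0.0006458712315495657 0.10188297802015492 [-0.5685417  -0.30035468 -1.14123562] [-6.10686435e-01  1.29089032e-01  1.39212383e+00  4.55956197e-04
  1.62473997e+00  9.55178716e-01]Traceback (most recent call last):
  File "<stdin>", line 3, in <module>
ValueError: could not broadcast input array from shape (3,3) into shape (3,)
```

Run:
```python
from h import *
for n in('wrist','top'): cv2.imwrite(f'pics/{n}1.png',arm.get_image(n)[:,:,::-1])
C=cam('wrist')
p=[0.52577,-0.19762,-.0058]
print(proj(pp(p,.122,[(.056,.09,0),(.056,-.09,0),(-.056,-.09,0),(-.056,.09,0),(0,-.055,.004),(.011,-.055,.011)]),C).round(1).tolist())
print(proj([arm.sense()['tcp_pos']],C))
```

```text
[[172.7, 144.4], [360.0, 145.8], [353.7, 242.1], [194.5, 240.9], [323.1, 199.4], [323.2, 192.9]]
[[322.53446755 282.63120281]]
```

View pics/wrist1.png

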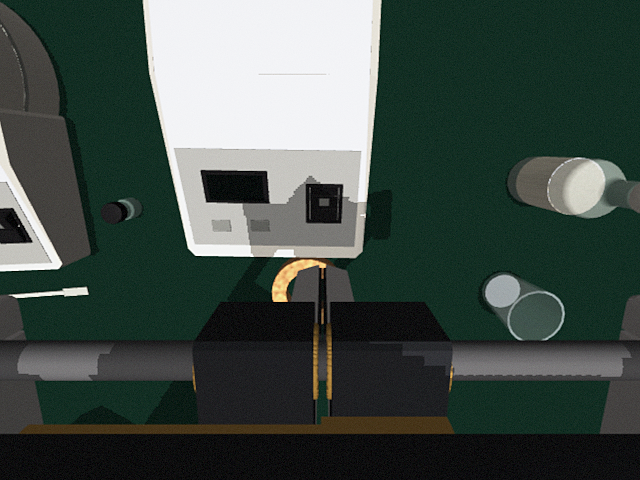

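Run:
```python
from h import *
s=arm.sense();print(s['t'],s['tcp_pos'])
C=cam('wrist');t=s['tcp_pos']
print(proj([t+[.008,.0,0],t-[.008,0,0],t+[.008,.0125,0],t+[.008,0,.02]],C).round(1).tolist())
im=cv2.imread('pics/wrist1.png')
cv2.imwrite('pics/w1z.png',cv2.resize(im[140:320,160:400],None,fx=3.3,fy=3.3,interpolation=cv2.INTER_CUBIC))
im=cv2.imread('pics/top1.png')
cv2.imwrite('pics/t1z.png',cv2.resize(im[200:320,340:470],None,fx=5,fy=5,interpolation=cv2.INTER_CUBIC))
print(proj([t+[.008,0,0]],cam('top')))
```

```text
2.125 [ 0.50721445 -0.25225503  0.32374719]
[[322.6, 268.0], [322.5, 297.0], [298.3, 268.0], [322.5, 281.7]]
[[434.37171748 240.90950411]]
```

View pics/w1z.png

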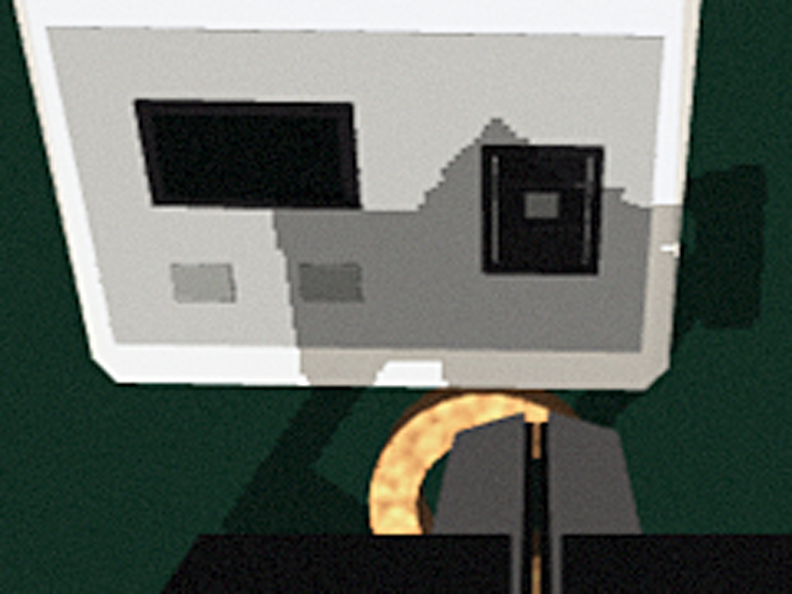

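View pics/t1z.png

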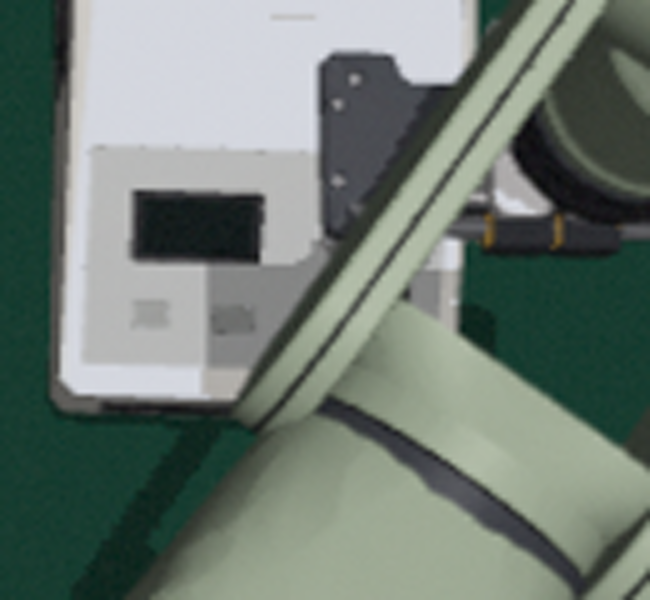

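Run:
```python
from h import *
def fix(p,o,f): return (np.array(p)+.5)/f-.5+o
px=fix([(47,28),(663,37),(641,352),(113,343)],(160,140),3.3)
C=cam('wrist');h=.122
q=np.array([(.056,.09,0),(.056,-.09,0),(-.056,-.09,0),(-.056,.09,0)])
r=least_squares(lambda p:(proj(pp(p,h,q),C)-px).ravel(),[.6,0,0])
print(r.x,r.fun.round(1)); print(pp(r.x,h,[(0,-.055,.004),(.011,-.055,.011)]).round(4))
r=least_squares(lambda p:(proj(pp(p,p[3],q),C)-px).ravel(),[.6,0,0,.12])
print(r.x,r.fun.round(1))
```

```text
[ 0.52171477 -0.19786568 -0.01442607] [-0.1 -0.2 -0.   0.1 -0.5 -0.1  0.6  0.1]
[[ 0.5196 -0.2528  0.1258]
 [ 0.5275 -0.253   0.1361]]
[ 0.52177375 -0.19795929 -0.01441697  0.12265159] [-0.3 -0.2  0.2  0.1 -0.4 -0.   0.5  0.2]
```

Emit:
jog_arm(
  targets=[
    [-0.9,1,0,0,0],
    [-0.9,2.8,0,0,0],
    [-0.9,4.6,0,0,0],
    [-0.9,6,0,0,0],
    [-0.9,6.6,0,0,0],
  ],
)

```text
t: 2.75
tcp_pos: [0.5275, -0.2537, 0.1574]
tcp_rot: [-0.001, 0.708, -0.706, -0.003]
contact_force: [-0.2, 0.4, 0.7]
opening: 0.0004
```

Run:
```python
from h import *
cv2.imwrite('pics/wrist2.png',arm.get_image('wrist')[100:400,120:520,::-1].repeat(2,0).repeat(2,1))
s=arm.sense(); print(s['t'],s['tcp_pos'],s['tcp_rot'],s['contact_force'])
cv2.imwrite('pics/scene2.png',arm.get_image('scene')[180:380,120:420,::-1].repeat(2,0).repeat(2,1))
```

```text
2.8 [ 0.52739316 -0.25339641  0.156596  ] [-0.00114756  0.70825981 -0.70594553 -0.00276181] [-0.29782528 -0.13507776 -1.12635805]
```

View pics/wrist2.png

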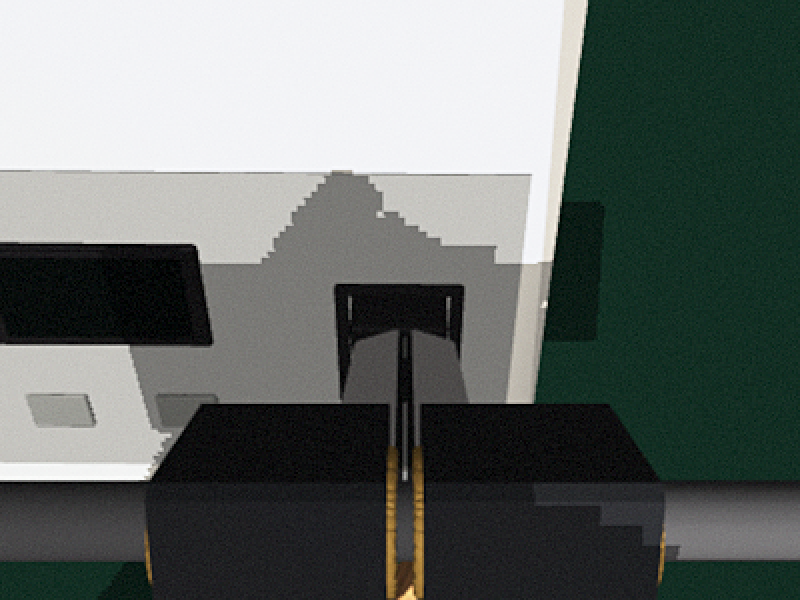

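View pics/scene2.png

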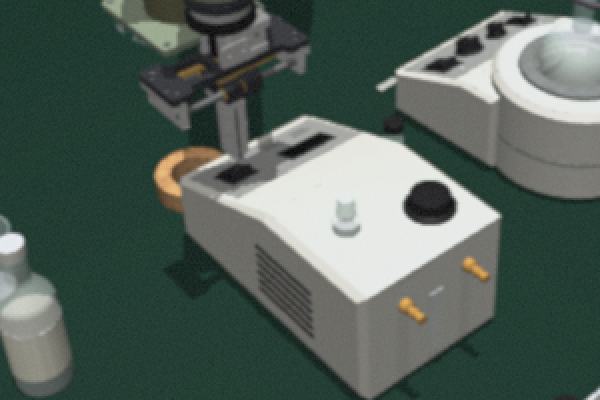

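Run:
```python
from h import *
C=cam('wrist');s=arm.sense();print(s['tcp_pos'])
print('edge',down((322,243),C,.138),down((322,243),C,.130),'tip',down((322,266),C,.1566))
for p in ([.5258,-.1976,-.0058],[.5217,-.1979,-.0144]): print(proj(pp(p,.122,[(.018,-.055,.0),(.018,-.055,.013)]),C))
```

```text
[ 0.52841915 -0.25369301  0.15857702]
edge [ 0.54442815 -0.25339366  0.138     ] [ 0.54235949 -0.2533664   0.13      ] tip [ 0.53687071 -0.25342576  0.1566    ]
[[320.8794203  242.16491538]
 [320.73489742 255.19793045]]
[[321.64415181 249.60335965]
 [321.4728655  262.95765917]]
```

Emit:
jog_arm(
  targets=[
    [-0.05,0.4,0,0,0],
    [-0.05,0.7,0,0,0],
    [-0.05,0.8,0,0,0],
    [-0.05,0.88,0,0,0],
    [-0.05,0.96,0,0,0],
  ],
)

```text
t: 3.48
tcp_pos: [0.5335, -0.2537, 0.1382]
tcp_rot: [-0.002, -0.707, 0.707, -0.001]
contact_force: [2.3, 1.7, 5.5]
opening: 0.0001
```

Emit:
jog_arm(
  targets=[
    [0,0.06,0,0,0],
    [0,0.12,0,0,0],
    [0,0.18,0,0,0],
    [0,0.24,0,0,0],
    [0,0.24,0,0,0],
  ],
)

```text
t: 4.1
tcp_pos: [0.5328, -0.2541, 0.1338]
tcp_rot: [-0.001, -0.707, 0.708, -0.001]
contact_force: [-1.1, 3.3, 14.0]
opening: 0.0008
```

Run:
```python
from h import *
cv2.imwrite('pics/wrist3.png',arm.get_image('wrist')[100:400,120:520,::-1].repeat(2,0).repeat(2,1))
s=arm.sense(); print(s['t'],s['tcp_pos'],s['tcp_rot'],s['contact_force'])
```

```text
4.15 [ 0.53283236 -0.25405583  0.13377247] [-0.0011913  -0.7065043   0.70770713 -0.00093471] [-2.00827075  2.98679882 13.47611583]
```

View pics/wrist3.png

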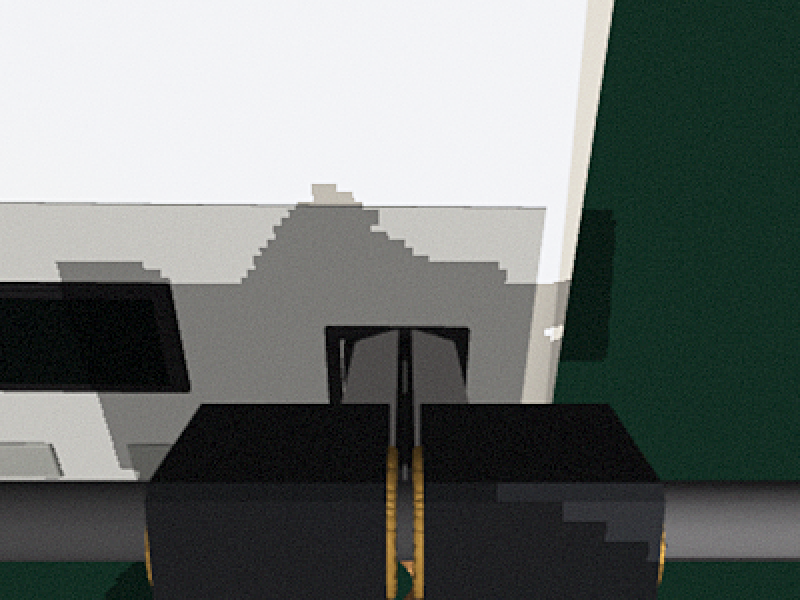

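Emit:
jog_arm(
  targets=[
    [0,-0.3,0,0,0],
    [0,-0.8,0,0,0],
    [0.6,-2,0,0,0],
    [1.5,-3.6,0,0,0],
    [1.5,-3.6,0,0,0],
  ],
)

```text
t: 4.78
tcp_pos: [0.495, -0.2549, 0.2244]
tcp_rot: [-0.002, -0.706, 0.709, -0.001]
contact_force: [0.5, 0.1, -0.6]
opening: 0.0006
```

Run:
```python
from h import *
cv2.imwrite('pics/wrist4.png',cv2.resize(arm.get_image('wrist')[120:320,200:440,::-1],None,fx=3.3,fy=3.3,interpolation=cv2.INTER_CUBIC))
s=arm.sense(); print(s['t'],s['tcp_pos'],s['tcp_rot'],s['contact_force'])
```

```text
4.825 [ 0.49445844 -0.25416096  0.2221021 ] [-1.32102863e-03 -7.06388586e-01  7.07822861e-01 -4.66947328e-04] [ 0.3769286   0.19073947 -0.94021602]
```

View pics/wrist4.png

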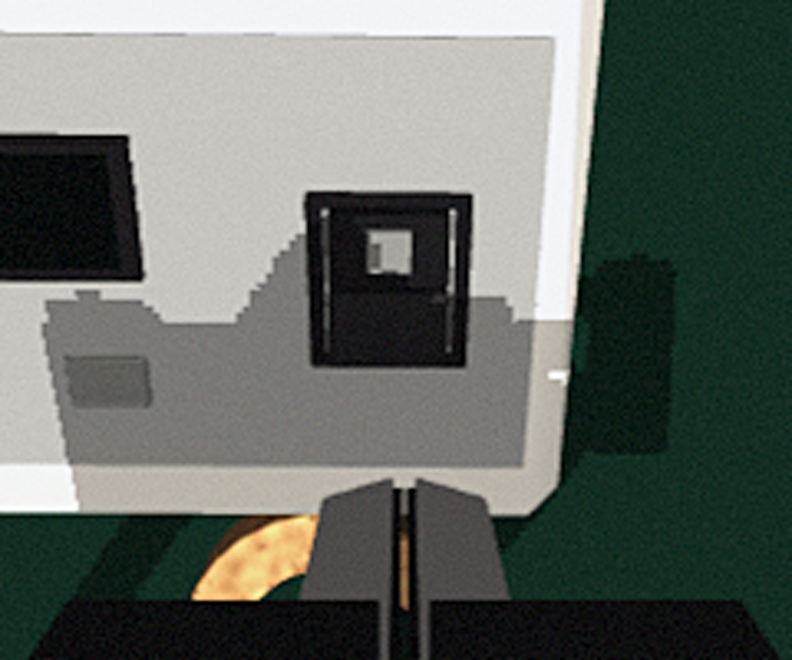

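Run:
```python
from h import *
def enh(a,f): 
    a=cv2.resize(a,None,fx=f,fy=f,interpolation=cv2.INTER_CUBIC); return np.clip(255*(a/255.)**.5,0,255).astype('uint8')
a=enh(cv2.imread('pics/wrist1.png')[175:230,295:355],6.5)
b=enh(cv2.imread('pics/wrist4.png')[170:390,280:500],1.6)
sc=arm.get_image('scene')[:,:,::-1]; cv2.imwrite('pics/scene4.png',sc)
s0=cv2.imread('pics/scene0.png')
c=enh(s0[245:285,215:265],7);d=enh(sc[245:285,215:265],7)
H=360
cv2.imwrite('pics/cmp.png',np.vstack([np.hstack([cv2.resize(i,(390,300)) for i in r]) for r in((a,b),(c,d))]))
```

```text
(no output)
```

View pics/cmp.png

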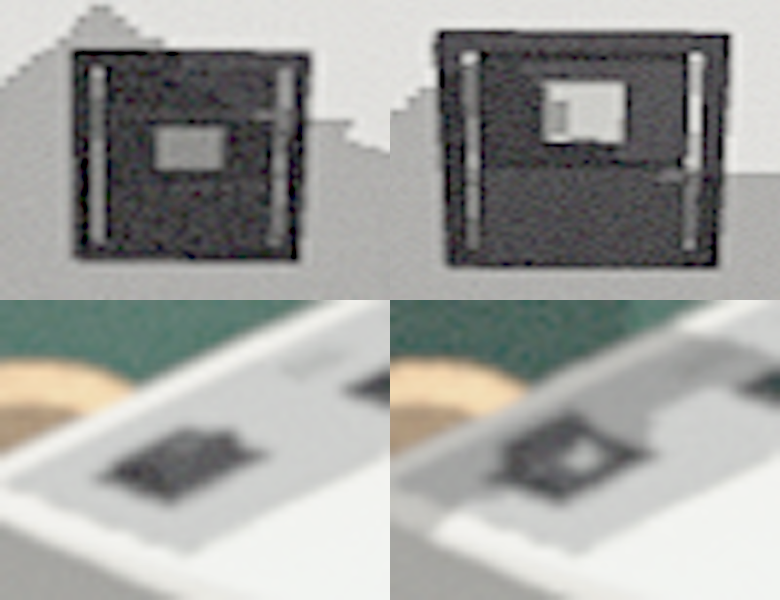

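The wrist and scene views both show the chiller rocker flipped: its far half is down, and the mark is now visible from behind. Next I'll go to the mantle's stirrer.

Emit:
jog_arm(
  targets=[
    [0.5,-2,-0.6,0,0],
    [1.2,-3.2,-2.4,0,0],
    [1.4,-3.2,-4.5,0,0],
    [1.4,-3.2,-6.8,0,0],
    [1.4,-3.2,-9,0,0],
  ],
)

```text
t: 5.5
tcp_pos: [0.4584, -0.0264, 0.2985]
tcp_rot: [-0.001, 0.707, -0.707, -0.001]
contact_force: [1.2, 1.0, 1.0]
opening: 0.0006
```

Emit:
jog_arm(
  targets=[
    [0,0,-2.2,0,0],
    [0,0,-4.5,-0.2,0],
    [0,0,-6.8,-0.4,0],
    [0,0,-9,-0.4,0],
    [0,0,-10.4,-0.4,0],
  ],
)

```text
t: 6.12
tcp_pos: [0.4581, 0.234, 0.298]
tcp_rot: [0.017, -0.707, 0.707, -0.014]
contact_force: [0.3, -1.5, -0.2]
opening: 0.0003
```

Emit:
jog_arm(
  targets=[
    [0,0,-1.1,0,0],
    [0,0,-1.1,0,0],
    [0,0,-1.1,0,0],
    [0,0,-1.1,0,0],
    [0,0,-1.1,0,0],
  ],
)

```text
t: 6.75
tcp_pos: [0.4584, 0.2582, 0.3005]
tcp_rot: [0.014, -0.707, 0.707, -0.014]
contact_force: [0.7, -0.4, -0.6]
opening: 0.0005
```

Run:
```python
from h import *
im=arm.get_image('wrist')[:,:,::-1]; cv2.imwrite('pics/wrist5.png',im)
im2=arm.get_image('top')[:,:,::-1]; cv2.imwrite('pics/top5.png',im2)
s=arm.sense(); print(s['t'],s['tcp_pos'],s['tcp_rot'],s['contact_force'],s['joint_positions'])
C=cam('wrist');p=[.48774,.18775,.04126]
print(proj(pp(p,.095,[(.054,.107,0),(.054,-.107,0),(-.054,-.107,0),(-.054,.107,0),(0,.08,.004),(.011,.08,.011)]),C).round(1).tolist())
```

```text
6.85 [0.45840302 0.25844605 0.30060501] [-0.01415121  0.70697925 -0.70694757  0.01432534] [-0.28071448 -0.10100062  0.59945066] [ 3.48852922e-01  4.30645829e-02  1.52920944e+00 -3.70988672e-05
  1.56907109e+00  1.87937466e+00]
[[286.1, 139.7], [506.7, 139.4], [480.4, 233.1], [291.4, 233.3], [314.6, 191.8], [314.3, 185.1]]
```

View pics/wrist5.png

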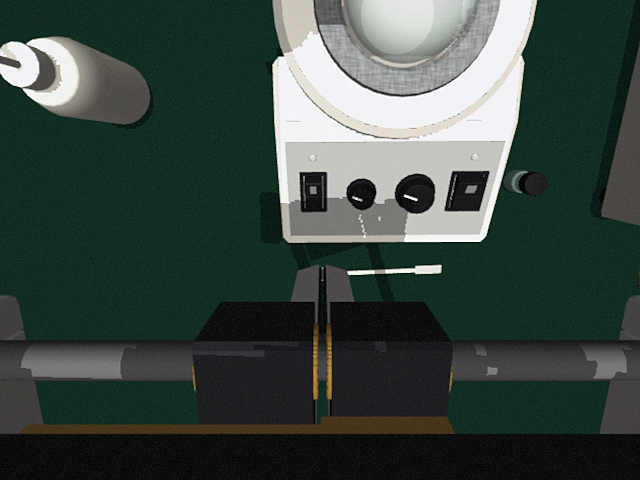

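View pics/top5.png

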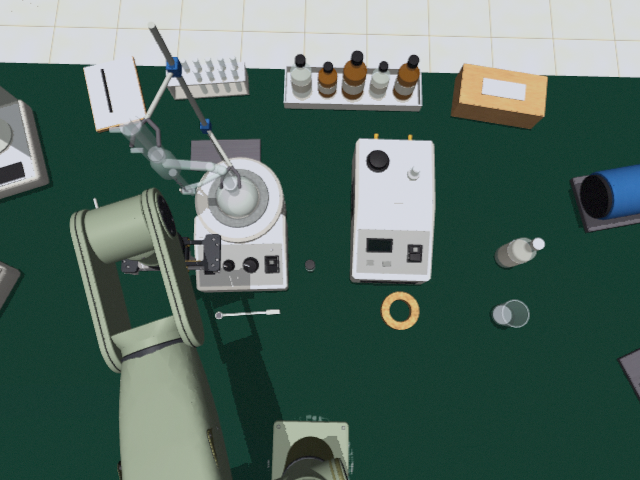

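Run:
```python
from h import *
im=arm.get_image('scene')[:,:,::-1]; cv2.imwrite('pics/scene5.png',cv2.resize(im[0:300,150:550],None,fx=2,fy=2))
im=cv2.imread('pics/wrist5.png')
cv2.imwrite('pics/w5z.png',cv2.resize(im[130:250,270:520],None,fx=3.2,fy=3.2,interpolation=cv2.INTER_CUBIC))
```

```text
(no output)
```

View pics/scene5.png

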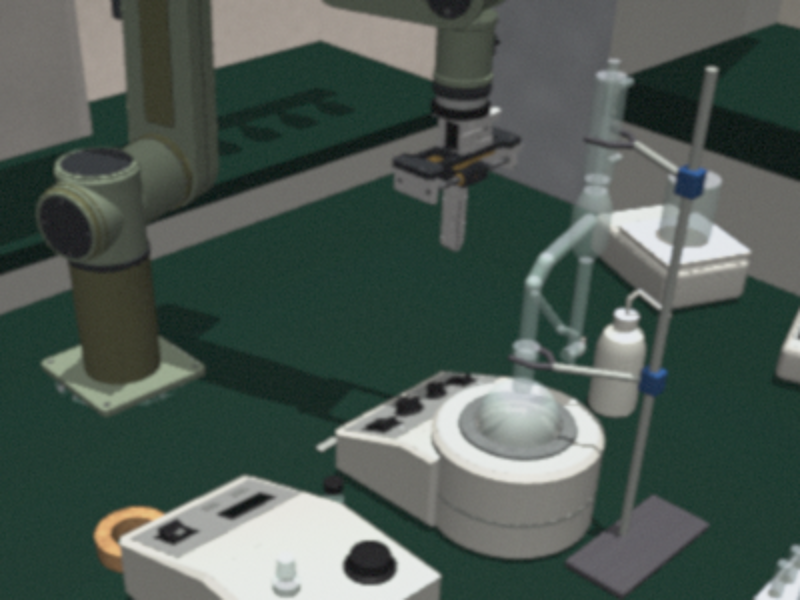

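View pics/w5z.png

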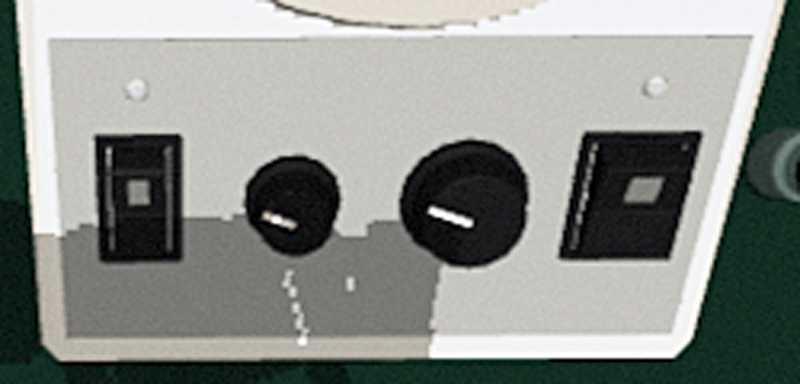

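Run:
```python
from h import *
def fix(p,o,f): return (np.array(p)+.5)/f-.5+o
px=fix([(50,40),(752,37),(672,333),(66,337)],(270,130),3.2)
C=cam('wrist');h=.095;a,b=.054,.107
q=np.array([(a,b,0),(a,-b,0),(-a,-b,0),(-a,b,0)])
r=least_squares(lambda p:(proj(pp(p,h,q),C)-px).ravel(),[.6,0,0])
print(r.x,r.fun.round(1)); print(pp(r.x,h,[(.011,.08,.011),(.011,-.08,.011)]).round(4))
# same relation on chiller: housing far edge assumed at (.020,y,.002)
for v,u in((130+135/3.2,270+138/3.2),(130+262/3.2,270+142/3.2)):print('stir far/near edge',down((u,v),C,.104),down((u,v),C,.09))
print('heat',down((270+642/3.2,130+131/3.2),C,.104))
```

```text
[0.48594817 0.18898731 0.04504639] [-0.5 -0.2  0.5 -0.4 -0.3  0.5  0.3  0.2]
[[0.4889 0.2692 0.1091]
 [0.4961 0.1094 0.1091]]
stir far/near edge [0.50346162 0.26982802 0.104     ] [0.50264619 0.27014294 0.09      ]
stir far/near edge [0.46277971 0.26712988 0.104     ] [0.46045089 0.26734442 0.09      ]
heat [0.51109501 0.11022023 0.104     ]
```

Emit:
jog_arm(
  targets=[
    [-1.25,1,-0.37,0,0],
    [-1.25,2.8,-0.37,0,0],
    [-1.25,4.6,-0.37,0,0],
    [-1.25,6.2,-0.37,0,0],
    [-1.25,6.7,-0.37,0,0],
  ],
)

```text
t: 7.52
tcp_pos: [0.487, 0.2686, 0.1301]
tcp_rot: [0.016, -0.706, 0.708, -0.013]
contact_force: [0.3, 0.3, -0.7]
opening: 0.0005
```

Run:
```python
from h import *
cv2.imwrite('pics/wrist6.png',arm.get_image('wrist')[100:400,120:520,::-1].repeat(2,0).repeat(2,1))
for i in range(3):
  s=arm.sense(); print(s['t'],s['tcp_pos'],s['contact_force'])
  if i==0: cv2.imwrite('pics/scene6.png',arm.get_image('scene')[0:300,150:550,::-1].repeat(2,0).repeat(2,1))
```

```text
7.575 [0.48723278 0.26873293 0.12999743] [ 0.44505736 -0.01821575 -1.47215331]
7.625 [0.48834732 0.26917789 0.13196199] [ 0.38881078  0.44191992 -0.2474182 ]
7.625 [0.48834732 0.26917789 0.13196199] [ 0.38881078  0.44191992 -0.2474182 ]
```

View pics/wrist6.png

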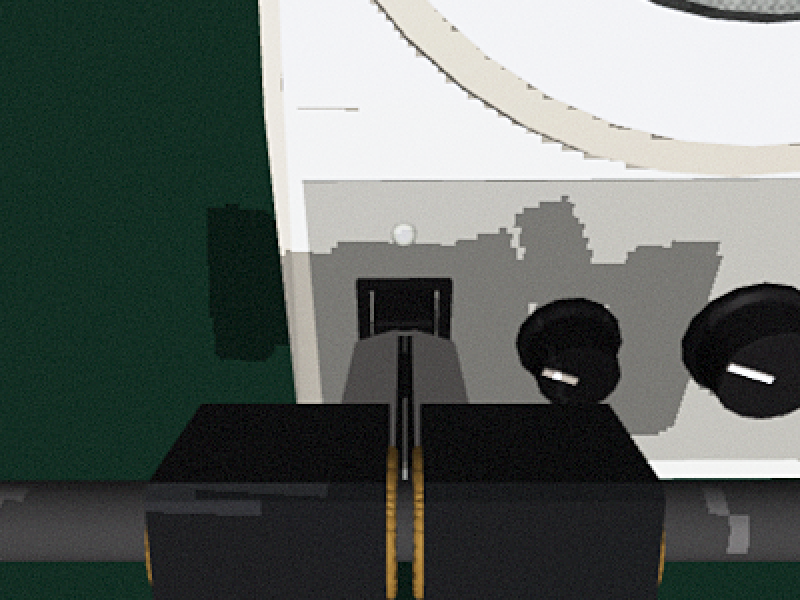

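View pics/scene6.png

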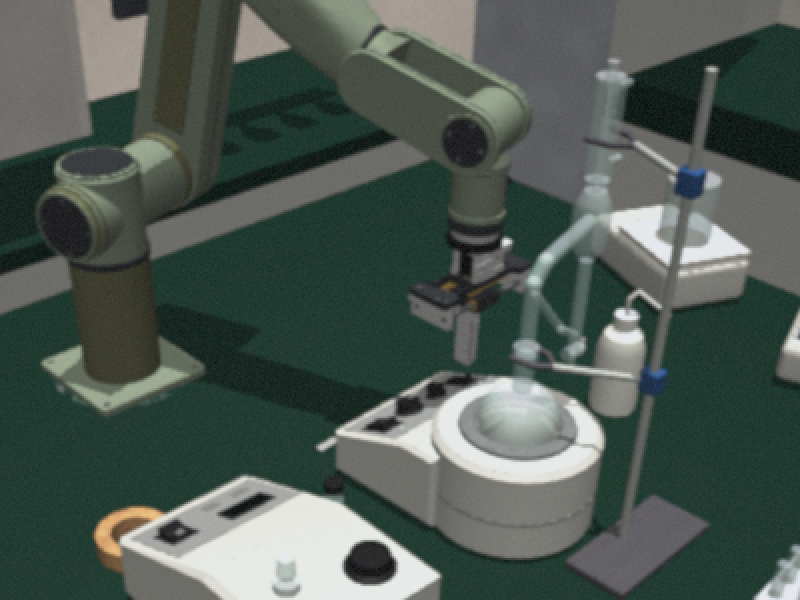

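Emit:
jog_arm(
  targets=[
    [-0.1,0.4,0,0,0],
    [-0.1,0.75,0,0,0],
    [-0.1,0.9,0,0,0],
    [-0.1,1.0,0,0,0],
    [-0.1,1.06,0,0,0],
  ],
)

```text
t: 8.25
tcp_pos: [0.4936, 0.2702, 0.1082]
tcp_rot: [-0.013, 0.707, -0.707, 0.016]
contact_force: [0.2, 0.2, 0.7]
opening: 0.0005
```

Emit:
jog_arm(
  targets=[
    [0,0.06,0,0,0],
    [0,0.12,0,0,0],
    [0,0.18,0,0,0],
    [0,0.22,0,0,0],
    [0,0.22,0,0,0],
  ],
)

```text
t: 8.88
tcp_pos: [0.4934, 0.2702, 0.1064]
tcp_rot: [-0.013, 0.707, -0.707, 0.016]
contact_force: [-5.5, -3.5, 24.5]
opening: 0.0003
```

Emit:
jog_arm(
  targets=[
    [0,-0.3,0,0,0],
    [0,-0.8,0,0,0],
    [0.6,-2,0,0,0],
    [1.4,-3.8,0,0,0],
    [1.4,-3.8,0,0,0],
  ],
)

```text
t: 9.5
tcp_pos: [0.4578, 0.2694, 0.1998]
tcp_rot: [-0.013, 0.708, -0.706, 0.017]
contact_force: [0.6, 0.2, 1.2]
opening: 0.0005
```

Run:
```python
from h import *
a=arm.get_image('wrist')[:,:,::-1]
cv2.imwrite('pics/wrist7.png',cv2.resize(a[120:320,220:480],None,fx=3,fy=3,interpolation=cv2.INTER_CUBIC))
s=arm.sense(); print(s['t'],s['tcp_pos'],s['tcp_rot'],s['contact_force'])
```

```text
9.55 [0.45702569 0.26873546 0.19751752] [-0.01381452  0.70736215 -0.70653849  0.01585268] [-0.73744261  0.02907107 -0.81559345]
```

View pics/wrist7.png

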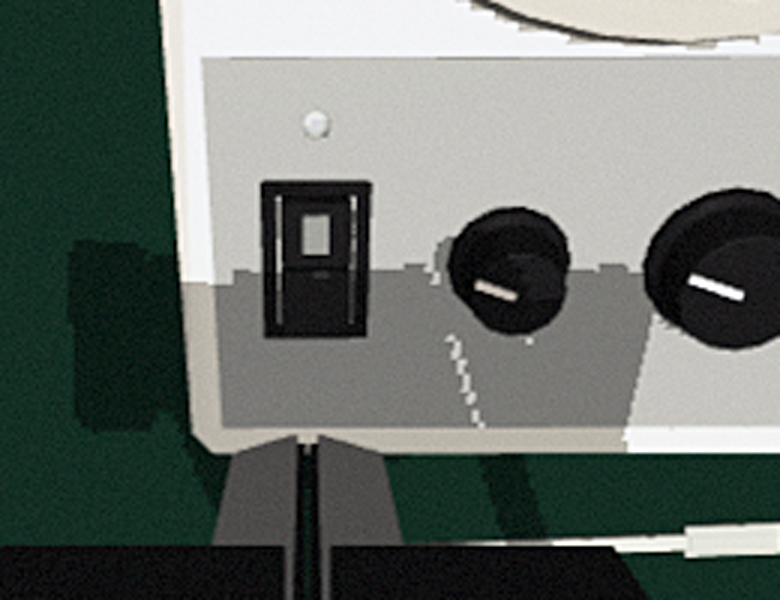

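Emit:
jog_arm(
  targets=[
    [0,0,1.4,0,0],
    [0,0,3.2,0,0],
    [0,0,5,0,0],
    [-0.8,0,6.4,0,0],
    [-1.4,0,6.4,0,0],
  ],
)

```text
t: 10.18
tcp_pos: [0.4979, 0.1078, 0.1941]
tcp_rot: [0.014, -0.707, 0.707, -0.012]
contact_force: [-0.6, 0.5, -0.4]
opening: 0.0006
```

Emit:
jog_arm(
  targets=[
    [0,0.8,0,0,0],
    [0,2,0,0,0],
    [0,2.4,0,0,0],
    [0,2.4,0,0,0],
    [0,2.4,0,0,0],
  ],
)

```text
t: 10.8
tcp_pos: [0.499, 0.1102, 0.1368]
tcp_rot: [-0.014, 0.707, -0.707, 0.015]
contact_force: [0.3, -0.2, 0.2]
opening: 0.0004
```

Run:
```python
from h import *
cv2.imwrite('pics/wrist8.png',arm.get_image('wrist')[100:400,120:520,::-1].repeat(2,0).repeat(2,1))
s=arm.sense(); print(s['t'],s['tcp_pos'],s['tcp_rot'],s['contact_force'])
```

```text
10.85 [0.49916011 0.1101426  0.13709596] [-0.01397662  0.70700216 -0.70690308  0.01551232] [ 0.20608627 -0.40470292 -0.12973909]
```

View pics/wrist8.png

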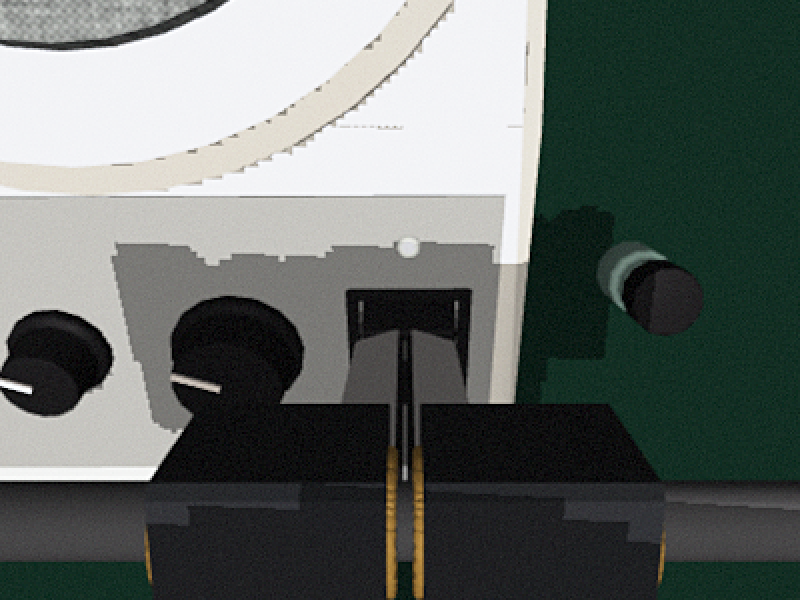

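Emit:
jog_arm(
  targets=[
    [0,0.4,0,0,0],
    [0,0.85,0,0,0],
    [0,1.0,0,0,0],
    [0,1.1,0,0,0],
    [0,1.15,0,0,0],
  ],
)

```text
t: 11.48
tcp_pos: [0.4985, 0.1098, 0.1073]
tcp_rot: [-0.014, 0.707, -0.707, 0.015]
contact_force: [2.0, -0.0, 3.3]
opening: 0.0003
```

Emit:
jog_arm(
  targets=[
    [0,0.06,0,0,0],
    [0,0.12,0,0,0],
    [0,0.16,0,0,0],
    [0,0.2,0,0,0],
    [0,0.2,0,0,0],
  ],
)

```text
t: 12.1
tcp_pos: [0.4992, 0.1098, 0.1064]
tcp_rot: [0.014, -0.707, 0.707, -0.015]
contact_force: [-6.9, -0.9, 23.1]
opening: 0.0004
```

Emit:
jog_arm(
  targets=[
    [0,-0.3,0,0,0],
    [0,-0.8,0,0,0],
    [0.6,-2,0,0,0],
    [1.5,-4,0,0,0],
    [2,-5,0,0,0],
  ],
)

```text
t: 12.72
tcp_pos: [0.448, 0.1078, 0.2294]
tcp_rot: [-0.014, 0.707, -0.707, 0.015]
contact_force: [0.1, -0.3, -0.2]
opening: 0.0002
```

Emit:
jog_arm(
  targets=[
    [0,-1,1,0,0],
    [0,-1,2.5,0,0],
    [0,-1,3.4,0,0],
    [0,-1,3.4,0,0],
    [0,-1,3.4,0,0],
  ],
)

```text
t: 13.35
tcp_pos: [0.4513, 0.0234, 0.2518]
tcp_rot: [-0.015, 0.707, -0.707, 0.014]
contact_force: [0.1, -0.4, -0.0]
opening: 0.0004
```

Run:
```python
from h import *
cv2.imwrite('pics/wrist9.png',arm.get_image('wrist')[:,:,::-1])
a=arm.get_image('top')[:,:,::-1]; cv2.imwrite('pics/top9.png',a)
c=arm.get_image('scene')[:,:,::-1]
f=lambda i,n:cv2.resize(i,n,interpolation=cv2.INTER_CUBIC)
t0=cv2.imread('pics/top0.png')
cv2.imwrite('pics/cmp9.png',np.vstack([np.hstack([f(i[235:285,190:290],(390,195)) for i in(t0,a)]),np.hstack([f(i[225:275,350:450],(390,195)) for i in(t0,a)]),np.hstack([f(i[170:290,200:440],(390,195)) for i in(cv2.imread('pics/scene0.png'),c)])]))
s=arm.sense(); print(s['t'],s['tcp_pos'],s['contact_force'],np.abs(s['qd']).max())
```

```text
13.5 [0.4515337  0.0236572  0.25199114] [-0.87311765 -1.20261724  0.54916977] 0.001883036361820327
```

View pics/wrist9.png

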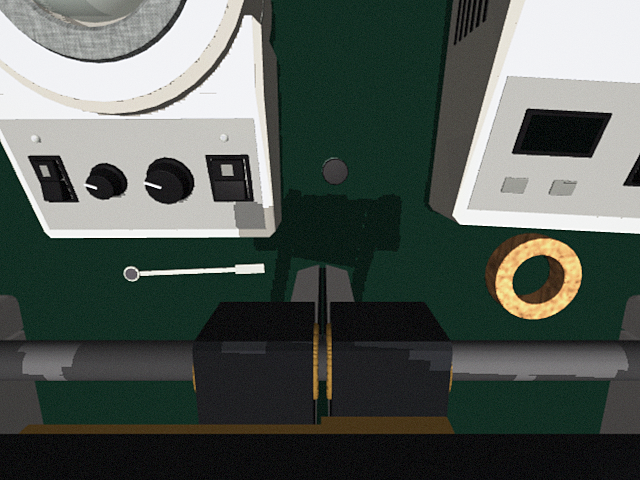

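View pics/cmp9.png

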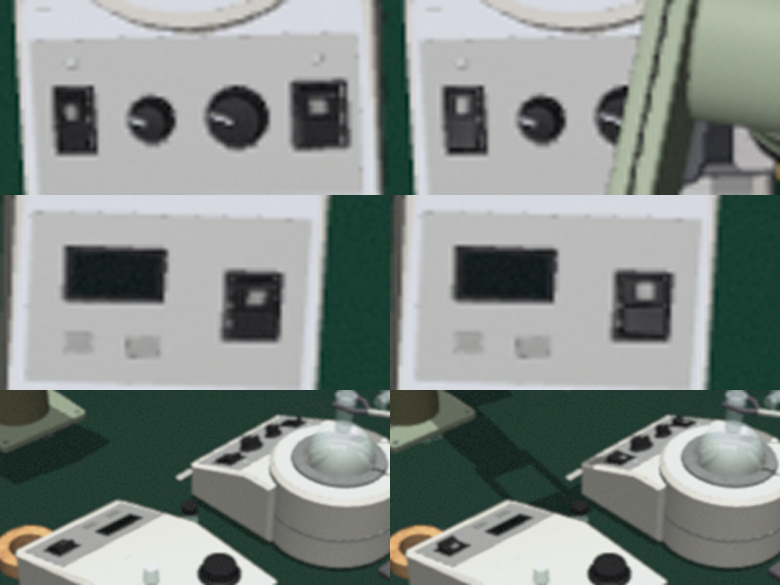

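The wrist view at (50,180) and (228,178), together with the top and scene comparisons, shows all three rockers flipped. The dial marks look the same, and the robot is clear. I'm handing in now.

```bash
python3 -c "
from rig import arm
print(arm.job_done()); print(arm.sense()['t'])"
```

```text
the job is handed in; nothing more can be done
None
the job is handed in; nothing more can be done
```

All three rockers are on, pressed in the order asked: chiller, then stirrer, then heating. I used closed fingers on each far half. I handed the job in at about 13.5 s, with the arm raised and touching nothing.

- **Rockers:** the last pictures show all three far halves down. The heating rocker was hidden in the top view, so I confirmed it from the wrist and scene views.
- **Forces:** the last readings before lifting off were about 14 N on the chiller, 24 N on the stirrer and 23 N on the heating.
- **Dials and surroundings:** the dial marks look as they did at the start. The heating dial was partly hidden in the top view, but its mark is clear in the wrist view. The vial, cork ring and spoon lie as before, and the arm did not come near the glassware.
- **Disagreement:** the top and wrist cameras put the chiller panel about 4 mm apart along x. I aimed between the two, and the press landed on the far half.

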